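# Clamp a circuit board in the board holder without over-squeezing it

### The arm

A 6-joint arm with a two-finger parallel gripper is mounted at the origin on the work surface. World frame = base frame: x ahead of the robot, y to its left, z up, the work surface at z = 0. Lengths are in m, angles in rad, forces in N, time in s.
With the tool pointing down it reaches from about 0.325 to 0.85 m from the base axis. Payload 4.4 kg.
Tool frame: the origin (TCP) lies where the fingers leave the gripper's body, on its centre line; the fingertips stand 97 mm ahead of it and the grasp point (between the pads) lies 78 mm ahead of it (arm.grasp_offset is the distance from the TCP to the grasp point, in m); x points along the fingers, z is the direction in which the jaws open and shut, and the axes are right-handed (so a half turn about x gives the same grasp; the last joint's range is limited). The gripper opens to 94 mm and grips with 3 to 60 N. Pads are 16 mm wide; open, the fingers measure 119 mm over their backs; the gripper's body (75 mm by 177 mm) begins 78 mm behind the grasp point.
Start: joints at [1.192, 0.207, 1.542, -0, 1.393, -0.15], TCP at [0.13, 0.56, 0.303] pointing down, gripper open.
Joint ranges: [-2.73, 2.73], [-0.86, 2.22], [0.23, 2.46], [-1.11, 4.25], [0.08, 2.63], [-2.82, 2.82]. Speed limits (rad/s): [2.79, 2.79, 3.14, 3.14, 3.14, 3.14].

### API

Orientations are given as a 3x3 rotation matrix whose columns are the frame's x, y, z axes.
In Python, from station import readout, camera, camera_info, order, arm gives the robot as it stands.
- The arm moves only by the shell command python3 -m handwheel 'ROWS' [FORCE]. ROWS is JSON, a list of rows, each a list of 3 entries, a list of its own where there are three numbers: the opening, from -1 (shut) to 1 (fully open), then the shift along the tool's x, y, z in units of 40 mm (1.0 is 40 mm), then the turn about the tool's x in units of 5 degrees (1.0 is 5 degrees). A call has 1 to 5 rows; each row shifts and turns the commanded pose from where the row before left it, along the tool's axes as they then stand; what a row does not reach is not made up. A row lasts 1/10 s, in which the tool goes at most 50 mm and 8.59 degrees, less where a joint would pass 70% of its speed; a pose out of reach is approached as far as the arm can. A call is refused whole if a number of a shift passes 1 or a number of a turn 1, either way. A call with a gripper value outside its range is refused whole. The fingers move at their own pace and stop on an object; FORCE is the grip in N (left out, the last holds). Time passes only in rows, so rows that do not move let the fingers close. It gives the time, the measured TCP pose, the force and the opening at its end, in the units of the state.
- readout.get_obs(): the state, without advancing time (a new reading comes with each control period).
- camera(name): name is "scene" or "side" or "wrist"; returns the picture (384x512x3 uint8, red, green, blue); there is no depth.
- camera_info(name): a dict with "vertical_fov" (degrees; the focal length in pixels is half the picture's height over the tangent of half this angle, whatever the lens; pixels are square), "cx", "cy" (the principal point, pixels), "R" (3x3) and "t" (3): a world point X has camera coordinates R X + t. Camera axes: x right, y down, z forward; pixel columns grow to the right and rows downward; lengths in m; the calibration is good to about 2 mm. A picture is of the moment at which its call begins: read the wrist's pose just before it. camera_info takes no time and is no camera call; for the wrist camera it gives the pose at the moment of the call.
- order.hand_in(): hands the job in, once; it reports no verdict.
The state is a dict: "t": time; "joint_positions": joint angles; "joint_velocities": joint speeds; "joint_efforts": joint torques, N m; "tool_pos": TCP position; "orientation": TCP orientation; "ft_force": force on the tool from outside, world axes, zero at the start; "wrist_torque": the same for the moment, N m; "grip_width": opening from 0.0 (shut) to 1.0 (fully open).
Only numpy, scipy, OpenCV 4.12 (cv2) and the standard library are available. Lean on these libraries where they do the work, as an engineer would, in place of code of your own. Each camera call takes 0.05 s, during which the arm holds its last target.

### The job

The circuit board lies loose and a little askew on the rails of the board holder. Push the holder's sliding jaw up to it until the board is held square and snug between the two jaws and stays clamped by itself when you let go. The board is delicate: never squeeze it with more than 15 N, do not touch the board itself, and leave the other things on the bench where they are.

Things in the scene. Friction and masses are not known exactly. Their poses are not given: they have to be found in the camera images.
- holder: Circuit-board holder, fixed to the bench: two square aluminium rails (12 mm wide, 90 mm apart) that run along its own y axis, 350 mm long, from y = -220 mm to y = +130 mm, on two grey end feet. The rail tops and feet are 45 mm above the bench. Origin: on the bench, midway between the rails; z up. The far jaw is at its +y end, the sliding jaw at its -y end.
- jaw: The sliding jaw: aluminium cross bar 124 mm wide, 30 mm deep, riding on both rails; moves only along the holder's y (80 mm travel; +y closes). Origin: on its rubber gripping face (+y side), mid-width, at rail-top height; axes as the holder's. Stiff: about 9 N slides it (more when fast), and it stays where left. Whoever pushes it feels this drag plus its push on the board.
- push_plate (a point): Where to push the sliding jaw: a point on the outer (-y) face of its upright push plate, mid-width, 40 mm above the rail tops, 30 mm to the -y side of the gripping face. The plate is 70 mm wide, 5 mm thick, from 8 to 58 mm above the rail tops; a rolled upper edge 2 mm proud of the face ends at 62 mm. Bare rails run on 60 mm or more behind it.
- far_jaw: The opposite jaw at the holder's +y end: an aluminium bar 124 mm wide on two very stiff spring pins, so that it yields only a fraction of a millimetre along +y when the board is clamped. Origin: on its rubber-faced gripping face, at mid-width, at the height of the rail tops; axes as the holder's.
- board: The circuit board, loose on the rails, 0.2 to 0.33 kg: dark green, 110 mm (x) by roughly 150 mm (y; trimmed by hand, a few millimetres either way) by 2.4 mm, with transformer, heat sink, capacitors and connectors up to 34 mm tall on top. Origin: under its centre; z up. Its 110 mm edges go against the jaws, under their lips (5 mm overhang, 14 mm above the rails).
- spray_a: Bystander: blue spray can, 53 mm diameter, 175 mm tall, standing beside the holder; origin under its centre.
- spray_b: Bystander: steel spray can, 53 mm diameter, 145 mm tall; origin under its centre.
- cutters: Bystander: side cutters with orange handles, about 165 mm long, lying beside the holder; origin near the middle, on the bench.
- screwdriver: Bystander: screwdriver 190 mm long, lying beside the holder along its own x; origin on the bench, under it.
- reel: Bystander: reel of solder standing on its flange, 60 mm diameter, 55 mm tall; origin under its centre.
- motor: Bystander: small steel motor standing shaft up, 50 mm diameter, 61 mm tall; origin under its centre.
- meter: Bystander: orange multimeter lying on its back, 180 by 84 by 39 mm (knob to 47 mm); origin under its centre.
Things that resemble listed ones, but are neither listed nor needed, are in the scene too. What is shaped like the board but blue, purple or red is not meant.

How it is judged:
At the end, for the whole second after the job is handed in: The board lies flat and square (within 1.4 degrees) between the jaws, at rest, and both jaws press on it with more than 2.5 N although nobody pushes any more (contact force between each of jaw, far_jaw and board above 2.5 N and angle between the y axis of board and the y axis of holder, either way round below 0.025 rad and angle between board's own z axis and vertical below 0.03 rad and linear speed of board below 0.01 m/s); the robot touches nothing.
It fails at once if the board is squeezed by a jaw with more than 15 N (contact force between any of jaw, far_jaw and board above 15 N).
It fails at once if the robot touches the board (contact force between any of the fingers, the arm and board above 0.5 N).
It fails at once if a bystander is moved by more than 30 mm (distance of any of spray_a, spray_b, cutters, screwdriver, reel, motor, meter from where it was at the start of the episode above 0.03 m).
It also fails if it takes over 53 s, if anything falls off the work surface, if the arm or the gripper's body presses on something with over 40 N, if the wrist force passes 120 N, or if a joint passes its speed limit or range.

## Working session

There is one attempt and no reset: what is moved stays moved. The work goes in short steps, Python scripts to look and compute and a shell command to move; the robot and the scene stay as the last step left them, time stands still between calls to the robot, and variables do not carry over. Pictures are saved under pics/ and viewed, and the job is handed in when it is done.

```bash
ls; mkdir -p pics; python3 - <<'E'
from station import readout, camera, camera_info, order, arm
import cv2,numpy as np
print(readout.get_obs())
for n in ["scene","side","wrist"]:
    ci=camera_info(n); print(n,ci)
    im=camera(n); cv2.imwrite(f"pics/{n}0.png",im[:,:,::-1])
E
```

```text
pics
{'t': 0.0, 'joint_positions': array([ 1.19252201e+00,  2.07437819e-01,  1.54292484e+00, -3.14925448e-05,
        1.39351965e+00, -1.50527965e-01]), 'joint_velocities': array([ 0.00130659, -0.0009309 , -0.00223904,  0.00039806,  0.00075504,
       -0.00083462]), 'joint_efforts': array([ 9.30373353e-04, -3.70877373e+01, -2.81416494e+01,  6.99062389e-02,
        3.60838347e-02, -1.61765697e-04]), 'tool_pos': array([0.1296398 , 0.55959223, 0.30149427]), 'orientation': array([[-8.16801489e-04, -9.74178837e-01,  2.25776274e-01],
       [-2.13923164e-03,  2.25777535e-01,  9.74176539e-01],
       [-9.99997378e-01,  3.12721097e-04, -2.26840962e-03]]), 'ft_force': array([0.55383996, 0.07077252, 0.22515951]), 'wrist_torque': array([-0.01730341,  0.00605714,  0.01657126]), 'grip_width': 0.9970774890264668}
scene {'vertical_fov': 53.881695748803246, 'cx': 258.8731503483721, 'cy': 194.07497672343945, 'R': array([[-0.87023201,  0.49201083,  0.02493186],
       [ 0.25705772,  0.49667263, -0.82899797],
       [-0.42025895, -0.71501164, -0.5586956 ]]), 't': array([ 0.40820101, -0.05698797,  1.4644053 ])}
side {'vertical_fov': 55.17853137674064, 'cx': 258.14473184893563, 'cy': 194.0890074446079, 'R': array([[ 0.81914564, -0.57330942, -0.01779691],
       [-0.41338451, -0.56856636, -0.71122819],
       [ 0.3976351 ,  0.58995644, -0.70273589]]), 't': array([-0.39303405,  0.2582872 ,  0.9140904 ])}
wrist {'vertical_fov': 61.45419980991475, 'cx': 257.86315216225705, 'cy': 188.05216321065078, 'R': array([[ 0.22634179,  0.97404731, -0.00110979],
       [ 0.93899457, -0.21789331,  0.26610468],
       [ 0.25895673, -0.06127269, -0.9639435 ]]), 't': array([-0.57404171, -0.02637143,  0.39095526])}
```

View pics/scene0.png

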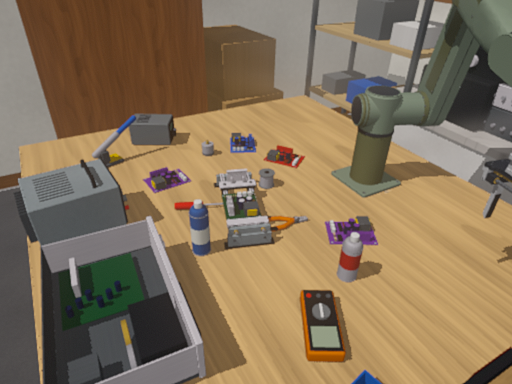

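View pics/side0.png

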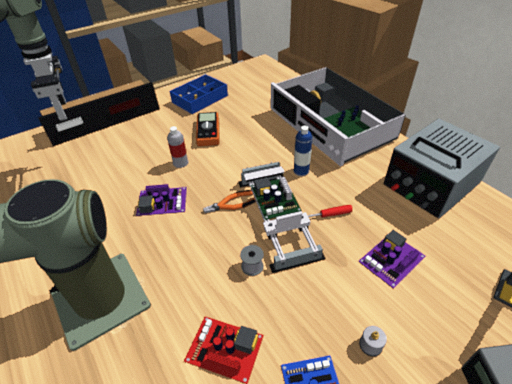

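View pics/wrist0.png

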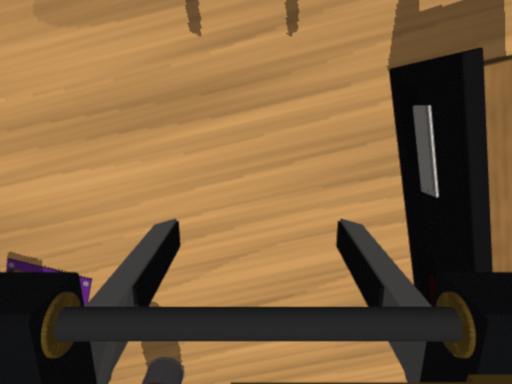

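```bash
cat > h.py <<'E'
import numpy as np,cv2
from station import camera_info
def K(ci):
    f=192/np.tan(np.radians(ci["vertical_fov"])/2); return f
def ray(ci,u,v):
    d=np.array([(u-ci["cx"])/K(ci),(v-ci["cy"])/K(ci),1.]); R=np.array(ci["R"]);t=np.array(ci["t"])
    return -R.T@t, R.T@d
def onz(ci,u,v,z):
    o,d=ray(ci,u,v); return o+d*(z-o[2])/d[2]
def proj(ci,X):
    c=np.array(ci["R"])@X+ci["t"]; return K(ci)*c[:2]/c[2]+[ci["cx"],ci["cy"]]
E
python3 - <<'E'
import cv2
a=cv2.imread('pics/scene0.png')[160:255,185:315]; b=cv2.imread('pics/side0.png')[155:280,195:345]
cv2.imwrite('pics/sc_crop.png',cv2.resize(a,None,fx=6,fy=6,interpolation=cv2.INTER_CUBIC))
cv2.imwrite('pics/si_crop.png',cv2.resize(b,None,fx=4.6,fy=4.6,interpolation=cv2.INTER_CUBIC))
E
```

```text
(no output)
```

View pics/sc_crop.png

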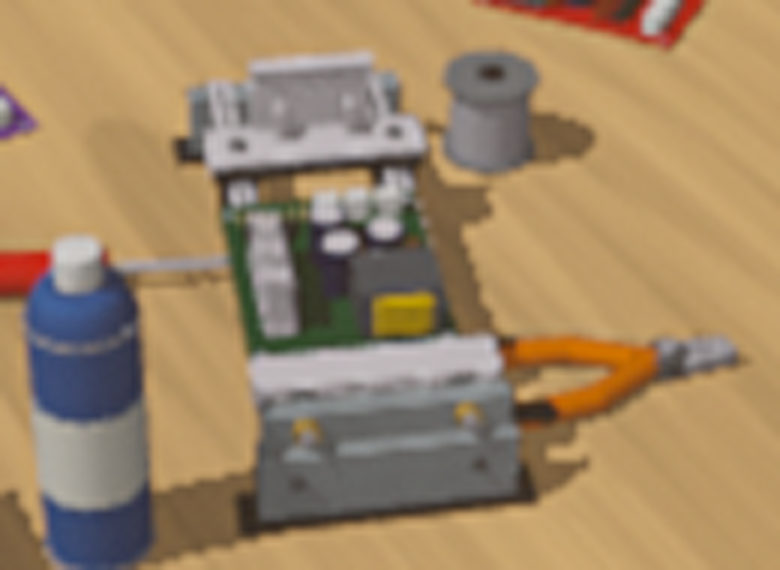

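View pics/si_crop.png

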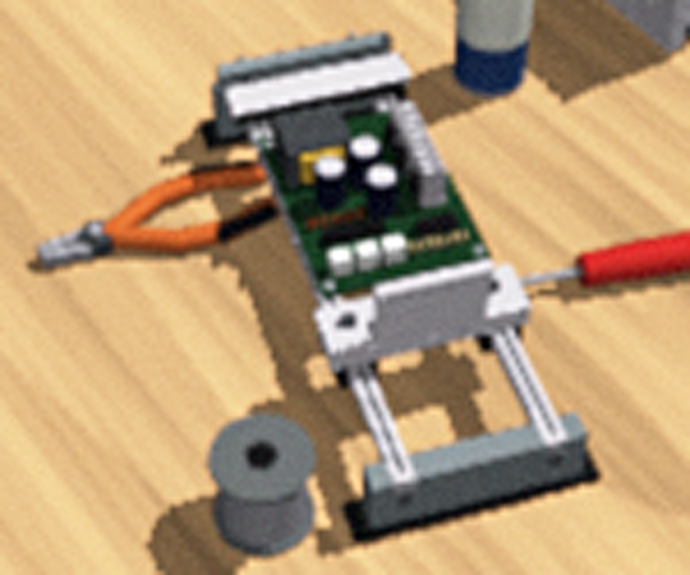

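```bash
python3 - <<'E'
from h import *
s=camera_info("side");c=camera_info("scene")
S=lambda x,y,z:onz(s,195+x/4.6-.4,155+y/4.6-.4,z).round(4)
C=lambda x,y,z:onz(c,185+x/6-.4,160+y/6-.4,z).round(4)
print("rails side",S(403,474,.045),S(553,437,.045),S(362,370,.045),S(508,332,.045))
print("foot -y top outer corners side",S(364,497,.045),S(586,435,.045))
print("plate top edge side (z .107)",S(376,302,.107),S(491,264,.107))
print("plate top edge scene",C(250,62,.107),C(372,56,.107))
print("farjaw top outer? side",S(230,115,.06),S(410,75,.06))
print("far foot scene bottom corners",C(262,520,0.0),C(520,492,0.0))
print("board scene corners: -y", C(222,210,.0474),C(415,200,.0474))
print("board side corners: -y", S(325,293,.0474),S(492,255,.0474))
E
```

```text
rails side [ 0.4208 -0.1927  0.045 ] [ 0.5047 -0.222   0.045 ] [ 0.4463 -0.1204  0.045 ] [ 0.5342 -0.148   0.045 ]
foot -y top outer corners side [ 0.3941 -0.1923  0.045 ] [ 0.5207 -0.2318  0.045 ]
plate top edge side (z .107) [ 0.4511 -0.1258  0.107 ] [ 0.5215 -0.1412  0.107 ]
plate top edge scene [ 0.5199 -0.1414  0.107 ] [ 0.455  -0.1159  0.107 ]
farjaw top outer? side [0.4974 0.0957 0.06  ] [0.6189 0.057  0.06  ]
far foot scene bottom corners [0.6313 0.1014 0.    ] [0.5068 0.1434 0.    ]
board scene corners: -y [ 0.5615 -0.0932  0.0474] [ 0.4607 -0.0524  0.0474]
board side corners: -y [ 0.4627 -0.0607  0.0474] [ 0.565  -0.0959  0.0474]
```

```bash
python3 - <<'E'
from h import *
s=camera_info("side");c=camera_info("scene")
for n,ps,pc,z in [("sprayA",(302,173),(201,252),0),("sprayB",(178,165),(348,277),0),("sprayA top",(305,128),(198.5,202),.175),("sprayBtop",(173,130),(355,236),.145)]:
    print(n,onz(s,*ps,z).round(3),onz(c,*pc,z).round(3))
E
python3 -m handwheel '[[-1,[0,-0.625,-0.79],0],[-1,[0,-0.625,-0.79],0],[-1,[0,-0.625,-0.79],0],[-1,[0,-0.625,-0.79],0],[-1,[0,-0.625,-0.79],0]]' 40
```

```text
sprayA [0.706 0.066 0.   ] [ 0.712  0.087 -0.   ]
sprayB [0.386 0.351 0.   ] [ 0.396  0.367 -0.   ]
sprayA top [0.709 0.073 0.175] [0.707 0.084 0.175]
sprayBtop [0.394 0.347 0.145] [0.399 0.364 0.145]
t: 0.65
tool_pos: [0.2161, 0.3764, 0.3023]
orientation: [[-0.0, -0.974, 0.225], [-0.0, 0.225, 0.974], [-1.0, 0.0, -0.0]]
ft_force: [0.4, 0.3, 0.5]
grip_width: 0.608
```

```bash
for i in 1 2; do :; done; python3 -m handwheel '[[-1,[0,-0.625,-0.79],0],[-1,[0,-0.625,-0.79],0],[-1,[0,-0.625,-0.79],0],[-1,[0,-0.625,-0.79],0],[-1,[0,-0.625,-0.79],0]]'
python3 -m handwheel '[[-1,[0,-0.625,-0.79],0],[-1,[0,-0.625,-0.79],0],[-1,[0,-0.625,-0.79],0],[-1,[0,-0.625,-0.79],0],[-1,[0,-0.625,-0.79],0]]'
python3 -m handwheel '[[-1,[0,-0.625,-0.79],0],[-1,[0,-0.625,-0.79],0],[-1,[0,-0.625,-0.79],0],[-1,[0,-0.625,-0.79],0],[-1,[0,-0.625,-0.79],0]]'
python3 -m handwheel '[[-1,[0,0,0],1],[-1,[0,0,0],1],[-1,[0,0,0],1],[-1,[0,0,0],1],[-1,[0,0,0],1]]'
python3 -m handwheel '[[-1,[0,0,0],1],[-1,[0,0,0],1],[-1,[0,0,0],1],[-1,[0,0,0],1],[-1,[0,0,0],1]]'
python3 -m handwheel '[[-1,[0,0,0],1],[-1,[0,0,0],1],[-1,[0,0,0],1],[-1,[0,0,0],1],[-1,[0,0,0],1]]'
python3 -m handwheel '[[-1,[0,0,0],1],[-1,[0,0,0],1],[-1,[0,0,0],1],[-1,[0,0,0],1],[-1,[0,0,0],0.2]]'
python3 - <<'E'
from h import *
from station import camera
im=camera("wrist"); cv2.imwrite("pics/w1.png",im[:,:,::-1])
E
```

```text
t: 1.15
tool_pos: [0.3021, 0.1943, 0.3026]
orientation: [[0.0, -0.974, 0.225], [0.0, 0.225, 0.974], [-1.0, -0.0, 0.0]]
ft_force: [0.8, 0.0, -0.4]
grip_width: 0.189
t: 1.65
tool_pos: [0.3883, 0.012, 0.3026]
orientation: [[0.0, -0.974, 0.226], [0.0, 0.226, 0.974], [-1.0, -0.0, 0.0]]
ft_force: [-0.3, -0.7, 0.6]
grip_width: 0.006
t: 2.15
tool_pos: [0.4745, -0.17, 0.3023]
orientation: [[-0.0, -0.974, 0.226], [0.0, 0.226, 0.974], [-1.0, 0.0, 0.0]]
ft_force: [1.1, -0.2, 1.4]
grip_width: 0.003
t: 2.65
tool_pos: [0.474, -0.1684, 0.3022]
orientation: [[-0.001, -0.785, 0.619], [0.0, 0.619, 0.785], [-1.0, 0.001, -0.0]]
ft_force: [0.8, -0.5, -0.4]
grip_width: 0.008
t: 3.15
tool_pos: [0.474, -0.1683, 0.3022]
orientation: [[-0.001, -0.45, 0.893], [0.0, 0.893, 0.45], [-1.0, 0.001, -0.0]]
ft_force: [-1.0, -0.7, -0.6]
grip_width: 0.006
t: 3.65
tool_pos: [0.474, -0.1683, 0.3023]
orientation: [[-0.001, -0.03, 1.0], [0.0, 1.0, 0.03], [-1.0, 0.0, -0.001]]
ft_force: [-0.0, 0.0, -0.5]
grip_width: 0.003
t: 4.15
tool_pos: [0.474, -0.1683, 0.3023]
orientation: [[-0.001, 0.327, 0.945], [0.0, 0.945, -0.327], [-1.0, 0.0, -0.001]]
ft_force: [-0.5, 0.2, -0.2]
grip_width: 0.002
```

View pics/w1.png

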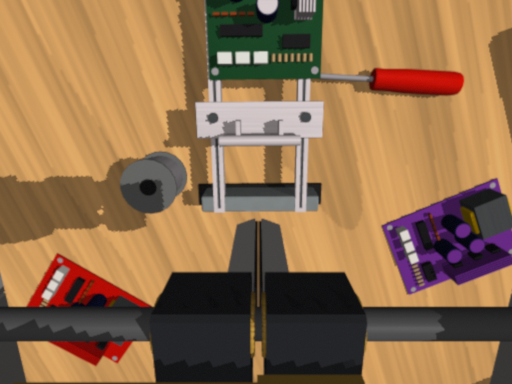

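```bash
python3 - <<'E'
from h import *
w=camera_info("wrist")
P=lambda u,v,z=.045:onz(w,u,v,z)
im=cv2.imread("pics/w1.png"); cv2.imwrite("pics/w1c.png",cv2.resize(im[60:220,180:340],None,fx=3.7,fy=3.7,interpolation=cv2.INTER_CUBIC))
E
```

```text
(no output)
```

View pics/w1c.png

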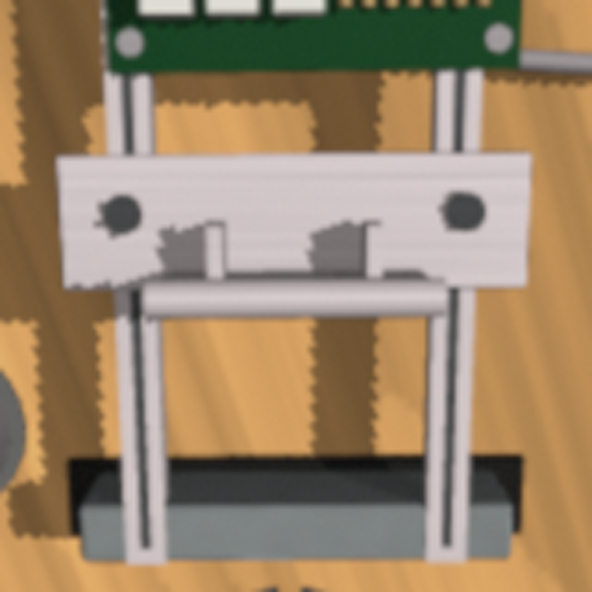

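```bash
python3 - <<'E'
from h import *
from station import readout
w=camera_info("wrist")
P=lambda x,y,z=.045:onz(w,180+x/3.7-.36,60+y/3.7-.36,z)[:2]
l0,l1,r0,r1=P(147,548),P(136,300),P(447,548),P(455,295)
ang=lambda d:np.degrees(np.arctan2(d[0],d[1]))
print(l0,l1,r0,r1,ang(l1-l0),ang(r1-r0))
mid0=(l0+r0)/2; yd=(l1-l0)+(r1-r0); yd/=np.linalg.norm(yd); xd=np.array([yd[1],-yd[0]])
print("yd",yd,ang(yd), "width",np.linalg.norm(r0-l0))
o=readout.get_obs(); tp=o['tool_pos'][:2]; ty=o['orientation'][:2,1]
print("tool y ang",ang(ty))
H=lambda p:np.array([xd@(p-mid0),yd@(p-mid0)])*1000
for n,p in dict(tool=tp,plL=P(147,300,.107),plR=P(443,300,.107),plLb=P(147,318,.105),plRb=P(443,314,.105),lipL=P(55,155,.059),lipR=P(530,153,.059),bL=P(108,74,.0474),bR=P(520,66,.0474)).items(): print(n,H(p).round(1))
E
```

```text
[ 0.42013835 -0.19069065] [ 0.44361697 -0.12048769] [ 0.50500331 -0.21999645] [ 0.5292854  -0.14861403] 18.491955231754783 18.786715007469784
yd [0.31963232 0.94754165] 18.640690712509564 width 0.08978247037373646
tool y ang 19.051585319829975
tool [-1.  38.7]
plL [-34.4  82. ]
plR [33.9 81.5]
plLb [-34.9  77.6]
plRb [34.3 78. ]
lipL [-62.9 114.2]
lipR [ 61.8 113.8]
bL [-49.7 134.9]
bR [ 60.3 136.1]
```

```bash
python3 -m handwheel '[[-1,[0.86,0,0],-0.08],[-1,[0.86,0,0],0],[-1,[0.86,0,0],0],[-1,[0.86,0,0],0],[-1,[0,0.25,0.03],0]]'
python3 -m handwheel '[[-1,[0,0.1,0],0],[-1,[0,0.1,0],0],[-1,[0,0.05,0],0],[-1,[0,0,0],0]]'
python3 - <<'E'
from h import *
from station import camera
im=camera("wrist"); cv2.imwrite("pics/w2.png",im[:,:,::-1])
im=camera("side"); cv2.imwrite("pics/s2.png",cv2.resize(im[90:280,150:350,::-1],None,fx=3,fy=3,interpolation=cv2.INTER_CUBIC))
E
```

```text
t: 4.7
tool_pos: [0.4749, -0.1579, 0.1602]
orientation: [[-0.01, 0.32, 0.947], [0.005, 0.947, -0.32], [-1.0, 0.002, -0.011]]
ft_force: [-0.7, 0.3, -0.7]
grip_width: 0.004
t: 5.1
tool_pos: [0.4829, -0.1499, 0.1668]
orientation: [[0.003, 0.319, 0.948], [-0.002, 0.948, -0.319], [-1.0, -0.001, 0.003]]
ft_force: [0.0, 0.4, -0.3]
grip_width: 0.01
```

View pics/w2.png

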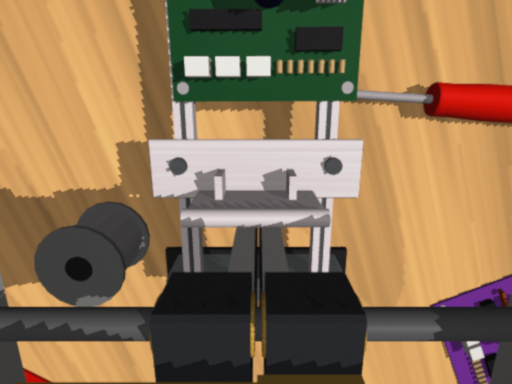

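View pics/s2.png

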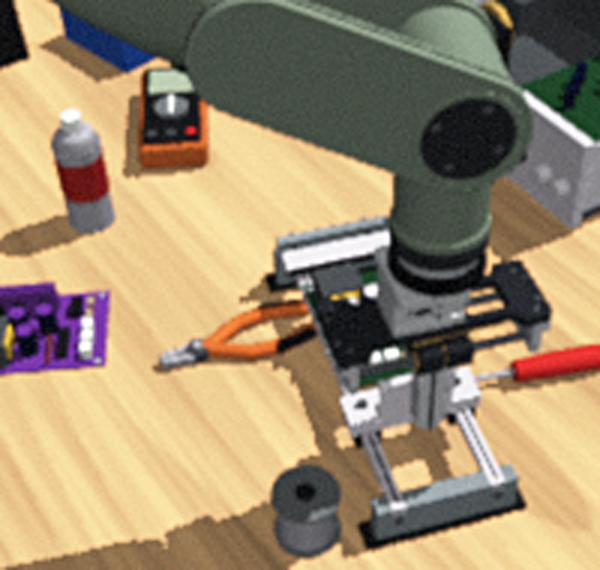

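```bash
python3 -m handwheel '[[-1,[0,0.1,-0.03],0],[-1,[0,0.1,0],0],[-1,[0,0.03,0],0]]'
python3 -m handwheel '[[-1,[0,0.03,0],0],[-1,[0,0.03,0],0]]'
python3 -m handwheel '[[-1,[0,0.03,0],0],[-1,[0,0.03,0],0]]'
```

```text
t: 5.5
tool_pos: [0.4834, -0.1408, 0.1651]
orientation: [[-0.001, 0.319, 0.948], [-0.001, 0.948, -0.319], [-1.0, -0.001, -0.0]]
ft_force: [-1.7, -3.6, 0.6]
grip_width: 0.007
t: 5.7
tool_pos: [0.4836, -0.1403, 0.1652]
orientation: [[-0.002, 0.319, 0.948], [-0.005, 0.948, -0.319], [-1.0, -0.005, -0.001]]
ft_force: [-5.0, -7.7, 1.3]
grip_width: 0.009
t: 5.9
tool_pos: [0.4843, -0.1384, 0.1652]
orientation: [[-0.002, 0.319, 0.948], [-0.005, 0.948, -0.319], [-1.0, -0.005, -0.001]]
ft_force: [-3.9, -8.1, 2.1]
grip_width: 0.005
```

```bash
python3 -m handwheel '[[-1,[0,0.05,0],0],[-1,[0,0.05,0],0],[-1,[0,0.05,0],0],[-1,[0,0.05,0],0],[-1,[0,0.05,0],0]]'
python3 -m handwheel '[[-1,[0,0.05,0],0],[-1,[0,0.05,0],0],[-1,[0,0.05,0],0],[-1,[0,0.05,0],0],[-1,[0,0,0],0]]'
python3 - <<'E'
from h import *
from station import camera,readout
im=camera("wrist"); cv2.imwrite("pics/w3.png",im[:,:,::-1])
im=camera("scene"); cv2.imwrite("pics/c3.png",cv2.resize(im[120:255,185:315,::-1],None,fx=4.4,fy=4.4,interpolation=cv2.INTER_CUBIC))
print(readout.get_obs()['ft_force'])
E
```

```text
t: 6.4
tool_pos: [0.4875, -0.1289, 0.1651]
orientation: [[-0.003, 0.319, 0.948], [-0.005, 0.948, -0.319], [-1.0, -0.005, -0.001]]
ft_force: [-4.9, -8.4, 1.6]
grip_width: 0.006
t: 6.9
tool_pos: [0.4901, -0.1211, 0.1651]
orientation: [[-0.002, 0.319, 0.948], [-0.004, 0.948, -0.319], [-1.0, -0.005, -0.001]]
ft_force: [-3.7, -7.8, 1.4]
grip_width: 0.004
[-3.33996161 -7.0646169   2.14027968]
```

View pics/w3.png

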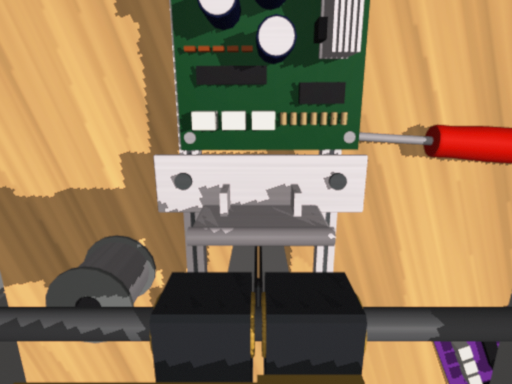

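View pics/c3.png

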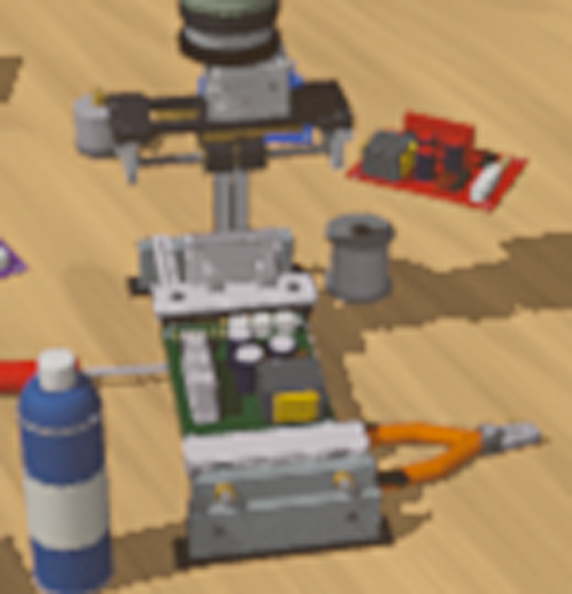

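```bash
python3 - <<'E'
from h import *
s=camera_info("side");c=camera_info("scene")
S=lambda x,y,z:onz(s,195+x/4.6-.4,155+y/4.6-.4,z)[:2]
C=lambda x,y,z:onz(c,185+x/6-.4,160+y/6-.4,z)[:2]
mid0=np.array([.46257,-.20534]);yd=np.array([.31963,.94754]);xd=np.array([yd[1],-yd[0]])
H=lambda p:(np.array([xd@(p-mid0),yd@(p-mid0)])*1000).round(1)
for z in (.061,.063): print("far lip front scene",H(C(252,357,z)),H(C(500,338,z)),"side front",H(S(232,115,z)),H(S(410,78,z)))
print("jaw lip front scene (check: 114)",H(C(215,165,.061)),H(C(425,150,.061)))
print("board -y scene", H(C(222,210,.0474)),H(C(415,200,.0474)))
E
```

```text
far lip front scene [ 59.  291.1] [-67.3 295.1] side front [-62.2 294.9] [ 62.9 294.6]
far lip front scene [ 59.3 293.7] [-66.6 297.7] side front [-62.7 292.8] [ 62.1 292.4]
jaw lip front scene (check: 114) [ 58.7 112.1] [-61.6 114.4]
board -y scene [ 57.9 137.9] [-50.6 144.3]
```

```bash
python3 -m handwheel '[[-1,[0,0.03,0],0],[-1,[0,0.03,0],0],[-1,[0,0.03,0],0],[-1,[0,0.03,0],0],[-1,[0,0.03,0],0]]'
python3 -m handwheel '[[-1,[0,0.02,0],0],[-1,[0,0.02,0],0],[-1,[0,0.02,0],0],[-1,[0,0,0],0]]'
python3 - <<'E'
from h import *
from station import camera,readout
im=camera("wrist"); cv2.imwrite("pics/w4.png",im[:,:,::-1])
print(readout.get_obs()['ft_force'])
E
```

```text
t: 7.5
tool_pos: [0.4919, -0.1157, 0.1652]
orientation: [[-0.003, 0.319, 0.948], [-0.005, 0.948, -0.319], [-1.0, -0.005, -0.001]]
ft_force: [-4.7, -10.0, 2.1]
grip_width: 0.005
t: 7.9
tool_pos: [0.4927, -0.1137, 0.1652]
orientation: [[-0.003, 0.319, 0.948], [-0.005, 0.948, -0.319], [-1.0, -0.006, -0.001]]
ft_force: [-5.1, -9.8, 1.7]
grip_width: 0.004
[-3.94780202 -8.91089007  2.12170869]
```

View pics/w4.png

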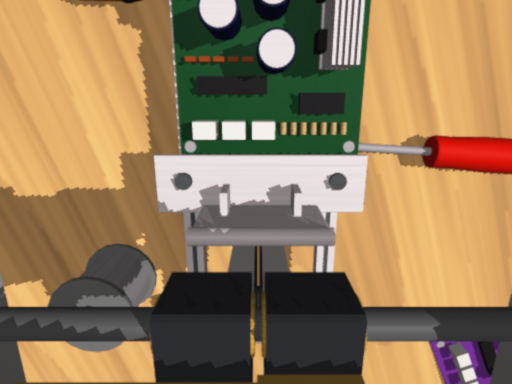

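```bash
for k in 1; do python3 -m handwheel '[[-1,[0,0.012,0],0],[-1,[0,0.012,0],0],[-1,[0,0.012,0],0],[-1,[0,0.012,0],0]]'; done
python3 -m handwheel '[[-1,[0,0.012,0],0],[-1,[0,0.012,0],0],[-1,[0,0.012,0],0]]'
```

```text
t: 8.35
tool_pos: [0.4932, -0.112, 0.1652]
orientation: [[-0.003, 0.319, 0.948], [-0.005, 0.948, -0.319], [-1.0, -0.006, -0.001]]
ft_force: [-4.8, -9.4, 2.2]
grip_width: 0.007
t: 8.65
tool_pos: [0.4937, -0.1106, 0.1652]
orientation: [[-0.003, 0.319, 0.948], [-0.005, 0.948, -0.319], [-1.0, -0.006, -0.001]]
ft_force: [-4.7, -9.5, 2.1]
grip_width: 0.007
```

```bash
python3 -m handwheel '[[-1,[0,0.012,0],0],[-1,[0,0.012,0],0]]'
```

```text
t: 8.85
tool_pos: [0.494, -0.1097, 0.1652]
orientation: [[-0.003, 0.319, 0.948], [-0.005, 0.948, -0.319], [-1.0, -0.006, -0.001]]
ft_force: [-4.5, -8.9, 2.2]
grip_width: 0.007
```

```bash
python3 -m handwheel '[[-1,[0,0.012,0],0],[-1,[0,0.012,0],0]]'
```

```text
t: 9.05
tool_pos: [0.4943, -0.1088, 0.1652]
orientation: [[-0.003, 0.319, 0.948], [-0.005, 0.948, -0.319], [-1.0, -0.006, -0.001]]
ft_force: [-4.7, -9.6, 1.6]
grip_width: 0.002
```

```bash
python3 -m handwheel '[[-1,[0,0.012,0],0],[-1,[0,0.012,0],0]]'
```

```text
t: 9.25
tool_pos: [0.4946, -0.1079, 0.1652]
orientation: [[-0.003, 0.319, 0.948], [-0.005, 0.948, -0.319], [-1.0, -0.006, -0.001]]
ft_force: [-4.9, -9.0, 1.1]
grip_width: 0.004
```

```bash
python3 -m handwheel '[[-1,[0,0.01,0],0],[-1,[0,0.01,0],0]]'
```

```text
t: 9.45
tool_pos: [0.4948, -0.1071, 0.1652]
orientation: [[-0.003, 0.319, 0.948], [-0.005, 0.948, -0.319], [-1.0, -0.006, -0.001]]
ft_force: [-5.4, -9.7, 2.4]
grip_width: 0.009
```

```bash
python3 -m handwheel '[[-1,[0,0.01,0],0],[-1,[0,0.01,0],0]]'
```

```text
t: 9.65
tool_pos: [0.4951, -0.1063, 0.1652]
orientation: [[-0.003, 0.319, 0.948], [-0.005, 0.948, -0.319], [-1.0, -0.006, -0.001]]
ft_force: [-5.8, -10.3, 2.8]
grip_width: 0.006
```

```bash
python3 -m handwheel '[[-1,[0,0.01,0],0],[-1,[0,0.01,0],0]]'
```

```text
t: 9.85
tool_pos: [0.4954, -0.1056, 0.1652]
orientation: [[-0.003, 0.319, 0.948], [-0.005, 0.948, -0.319], [-1.0, -0.006, -0.001]]
ft_force: [-5.2, -9.3, 1.7]
grip_width: 0.006
```

```bash
python3 -m handwheel '[[-1,[0,0.01,0],0],[-1,[0,0.01,0],0]]'
```

```text
t: 10.05
tool_pos: [0.4956, -0.1048, 0.1652]
orientation: [[-0.003, 0.319, 0.948], [-0.005, 0.948, -0.319], [-1.0, -0.006, -0.001]]
ft_force: [-4.7, -9.7, 2.4]
grip_width: 0.005
```

```bash
python3 -m handwheel '[[-1,[0,0.008,0],0],[-1,[0,0.008,0],0],[-1,[0,0.008,0],0]]'
```

```text
t: 10.35
tool_pos: [0.4959, -0.1039, 0.1652]
orientation: [[-0.003, 0.319, 0.948], [-0.005, 0.948, -0.319], [-1.0, -0.006, -0.001]]
ft_force: [-5.1, -9.1, 2.5]
grip_width: -0.0
```

```bash
python3 -m handwheel '[[-1,[0,0.008,0],0],[-1,[0,0.008,0],0],[-1,[0,0.008,0],0]]'
```

```text
t: 10.65
tool_pos: [0.4962, -0.103, 0.1652]
orientation: [[-0.003, 0.319, 0.948], [-0.005, 0.948, -0.319], [-1.0, -0.006, -0.001]]
ft_force: [-5.0, -9.3, 2.8]
grip_width: 0.007
```

```bash
python3 -m handwheel '[[-1,[0,0.008,0],0],[-1,[0,0.008,0],0],[-1,[0,0.008,0],0]]'
python3 - <<'E'
from h import *
from station import camera,readout
im=camera("wrist"); cv2.imwrite("pics/w5.png",im[:,:,::-1])
im=camera("side"); cv2.imwrite("pics/s5.png",cv2.resize(im[130:250,200:350,::-1],None,fx=5,fy=5,interpolation=cv2.INTER_CUBIC))
print(readout.get_obs()['ft_force'])
E
```

```text
t: 10.95
tool_pos: [0.4965, -0.1021, 0.1652]
orientation: [[-0.003, 0.319, 0.948], [-0.005, 0.948, -0.319], [-1.0, -0.006, -0.001]]
ft_force: [-4.7, -10.1, 3.0]
grip_width: 0.005
[-4.96316108 -9.09162143  1.8064017 ]
```

View pics/w5.png

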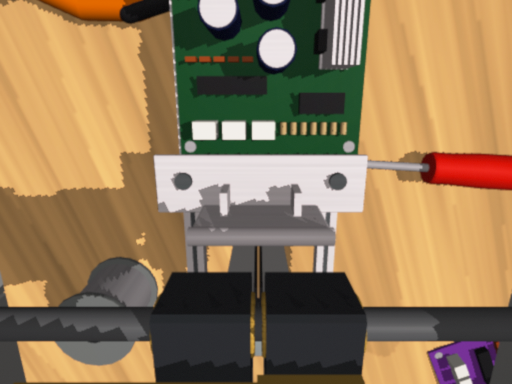

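View pics/s5.png

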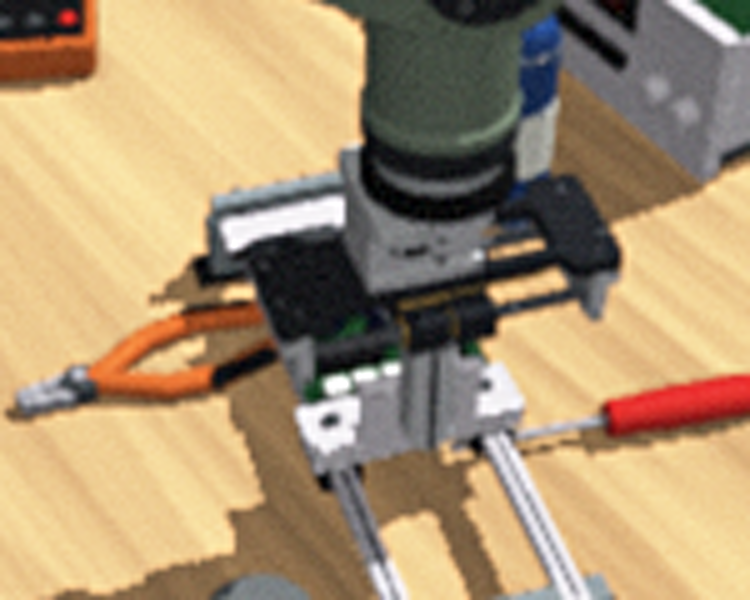

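```bash
python3 -m handwheel '[[-1,[0,0.007,0],0],[-1,[0,0.007,0],0],[-1,[0,0.007,0],0]]'
```

```text
t: 11.35
tool_pos: [0.4968, -0.1013, 0.1652]
orientation: [[-0.003, 0.319, 0.948], [-0.005, 0.948, -0.319], [-1.0, -0.006, -0.001]]
ft_force: [-5.5, -10.2, 1.8]
grip_width: 0.007
```

```bash
python3 -m handwheel '[[-1,[0,0.007,0],0],[-1,[0,0.007,0],0],[-1,[0,0.007,0],0]]'
```

```text
t: 11.65
tool_pos: [0.4971, -0.1005, 0.1652]
orientation: [[-0.003, 0.319, 0.948], [-0.005, 0.948, -0.319], [-1.0, -0.006, -0.001]]
ft_force: [-5.1, -9.6, 1.7]
grip_width: -0.001
```

```bash
python3 -m handwheel '[[-1,[0,0.007,0],0],[-1,[0,0.007,0],0],[-1,[0,0.007,0],0]]'
```

```text
t: 11.95
tool_pos: [0.4973, -0.0997, 0.1652]
orientation: [[-0.003, 0.319, 0.948], [-0.005, 0.948, -0.319], [-1.0, -0.006, -0.001]]
ft_force: [-4.3, -8.3, 1.8]
grip_width: 0.004
```

```bash
python3 -m handwheel '[[-1,[0,0.007,0],0],[-1,[0,0.007,0],0],[-1,[0,0.007,0],0]]'
```

```text
t: 12.25
tool_pos: [0.4975, -0.0991, 0.1652]
orientation: [[-0.003, 0.319, 0.948], [-0.006, 0.948, -0.319], [-1.0, -0.007, -0.001]]
ft_force: [-5.4, -11.2, 1.8]
grip_width: 0.007
```

```bash
python3 -m handwheel '[[-1,[0,0.007,0],0],[-1,[0,0.007,0],0],[-1,[0,0.007,0],0]]'
```

```text
t: 12.55
tool_pos: [0.4976, -0.0989, 0.1652]
orientation: [[-0.004, 0.319, 0.948], [-0.007, 0.948, -0.319], [-1.0, -0.008, -0.001]]
ft_force: [-6.2, -12.5, 2.5]
grip_width: 0.004
```

```bash
python3 -m handwheel '[[-1,[0,0,0],0]]';python3 -m handwheel '[[-1,[0,0,0],0]]'; python3 - <<'E'
from h import *
from station import camera,readout
F=[]
for n in range(4):
    im=camera("wrist"); o=readout.get_obs();F.append(o['ft_force']@[.3196,.9475,0])
print(np.round(F,1),o['tool_pos'].round(5))
E
```

```text
t: 12.65
tool_pos: [0.4976, -0.0989, 0.1652]
orientation: [[-0.004, 0.319, 0.948], [-0.007, 0.948, -0.319], [-1.0, -0.008, -0.001]]
ft_force: [-5.4, -12.2, 1.8]
grip_width: 0.008
t: 12.75
tool_pos: [0.4976, -0.0989, 0.1652]
orientation: [[-0.004, 0.319, 0.948], [-0.007, 0.948, -0.319], [-1.0, -0.008, -0.001]]
ft_force: [-6.3, -12.4, 2.4]
grip_width: 0.005
[-14.1 -14.1 -13.9 -12.6] [ 0.4976  -0.09894  0.1652 ]
```

```bash
python3 -m handwheel '[[-1,[0,0.006,0],0],[-1,[0,0.006,0],0],[-1,[0,0.006,0],0],[-1,[0,0,0],0]]'; python3 - <<'E'
from h import *
from station import camera,readout
F=[]
for n in range(4):
    im=camera("wrist"); o=readout.get_obs();F.append(o['ft_force']@[.3196,.9475,0])
print(np.round(F,1),o['tool_pos'].round(5))
E
```

```text
t: 13.35
tool_pos: [0.4977, -0.0987, 0.1652]
orientation: [[-0.004, 0.319, 0.948], [-0.008, 0.948, -0.319], [-1.0, -0.009, -0.001]]
ft_force: [-6.2, -13.9, 1.8]
grip_width: 0.002
[-15.4 -15.3 -16.  -15.9] [ 0.49766 -0.09873  0.1652 ]
```

```bash
python3 -m handwheel '[[-1,[0,0.006,0],0],[-1,[0,0.006,0],0],[-1,[0,0,0],0]]'; python3 - <<'E'
from h import *
from station import camera,readout
F=[]
for n in range(4):
    im=camera("wrist"); o=readout.get_obs();F.append(o['ft_force']@[.3196,.9475,0])
print(np.round(F,1),o['tool_pos'].round(5))
cv2.imwrite("pics/w6.png",im[:,:,::-1])
E
```

```text
t: 13.85
tool_pos: [0.4977, -0.0986, 0.1652]
orientation: [[-0.004, 0.319, 0.948], [-0.009, 0.948, -0.319], [-1.0, -0.01, -0.001]]
ft_force: [-7.8, -14.8, 3.1]
grip_width: 0.006
[-16.5 -16.3 -16.  -16.7] [ 0.49772 -0.09859  0.16522]
```

View pics/w6.png

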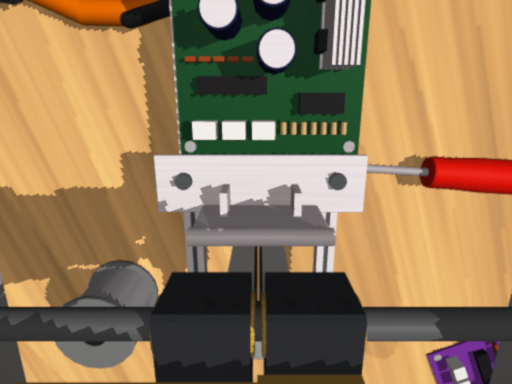

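```bash
for i in 1; do python3 -m handwheel '[[-1,[0,-0.02,0],0],[-1,[0,0,0],0]]' | grep -E 'pos|force';python3 -m handwheel '[[-1,[0,-0.03,0],0],[-1,[0,0,0],0]]'| grep -E 'pos|force';python3 -m handwheel '[[-1,[0,-0.03,0],0],[-1,[0,0,0],0]]'| grep -E 'pos|force';python3 -m handwheel '[[-1,[0,-0.03,0],0],[-1,[0,0,0],0]]'| grep -E 'pos|force';python3 -m handwheel '[[-1,[0,-0.03,0],0],[-1,[0,0,0],0]]'| grep -E 'pos|force';done
```

```text
tool_pos: [0.4977, -0.0988, 0.1652]
ft_force: [-7.1, -13.5, 2.1]
tool_pos: [0.4976, -0.0989, 0.1652]
ft_force: [-5.5, -9.5, 3.3]
tool_pos: [0.4975, -0.0992, 0.1652]
ft_force: [-3.8, -6.3, 2.1]
tool_pos: [0.4974, -0.0993, 0.1651]
ft_force: [-3.1, -4.7, 1.9]
tool_pos: [0.4975, -0.0996, 0.165]
ft_force: [-2.1, -2.2, 1.8]
```

```bash
python3 -m handwheel '[[-1,[0,-0.05,0],0],[-1,[0,0,0],0]]' | grep -E 'pos|force';python3 -m handwheel '[[-1,[0,-0.05,0],0],[-1,[0,0,0],0]]' | grep -E 'pos|force'; echo reload; python3 -m handwheel '[[-1,[0,0.06,0],0],[-1,[0,0.04,0],0],[-1,[0,0,0],0]]' | grep -E 'pos|force';python3 -m handwheel '[[-1,[0,0.03,0],0],[-1,[0,0,0],0]]'| grep -E 'pos|force';python3 -m handwheel '[[-1,[0,0.03,0],0],[-1,[0,0,0],0]]'| grep -E 'pos|force';python3 -m handwheel '[[-1,[0,0.03,0],0],[-1,[0,0,0],0]]'| grep -E 'pos|force'
```

```text
tool_pos: [0.4969, -0.1013, 0.1649]
ft_force: [0.4, -0.7, -1.1]
tool_pos: [0.4962, -0.1035, 0.165]
ft_force: [0.2, 0.1, 0.1]
reload
tool_pos: [0.4975, -0.0996, 0.165]
ft_force: [-1.4, -0.5, -0.4]
tool_pos: [0.4976, -0.0993, 0.1651]
ft_force: [-2.0, -4.3, 0.8]
tool_pos: [0.4977, -0.0991, 0.1651]
ft_force: [-3.0, -8.1, 0.4]
tool_pos: [0.4977, -0.0989, 0.1651]
ft_force: [-5.0, -11.4, -0.4]
```

```bash
python3 -m handwheel '[[-1,[0,0.01,0],0],[-1,[0,0.006,0],0],[-1,[0,0,0],0]]'| grep -E 'pos|force'; python3 - <<'E'
from h import *
from station import camera,readout
F=[]
for n in range(4):
    im=camera("wrist"); o=readout.get_obs();F.append(o['ft_force']@[.3196,.9475,0])
print(o['t'],np.round(F,1),o['tool_pos'].round(5))
E
```

```text
tool_pos: [0.4978, -0.0988, 0.1651]
ft_force: [-4.8, -12.4, 0.3]
16.85 [-13.2 -12.8 -13.2 -13.5] [ 0.49778 -0.09885  0.16511]
```

```bash
python3 -m handwheel '[[-1,[0,-0.05,0],0],[-1,[0,-0.1,0],0],[-1,[0,-0.3,0],0],[-1,[0,-0.5,0],0],[-1,[0,-0.3,0],0]]'
python3 -m handwheel '[[-1,[-0.8,0,0],0],[-1,[-0.8,0,0],0],[-1,[-0.8,0,0],0],[-1,[-0.8,0,0],0],[-1,[0,0,0],0]]'
python3 -m handwheel '[[-1,[-0.5,0.7,0],0],[-1,[0,0.8,0],0],[-1,[0,0,0],0]]'
python3 - <<'E'
from h import *
from station import camera,readout
im=camera("wrist"); cv2.imwrite("pics/w7.png",im[:,:,::-1]); cv2.imwrite("pics/w7b.png",cv2.resize(im[:260,140:400,::-1],None,fx=2.3,fy=2.3,interpolation=cv2.INTER_CUBIC))
np.save("w7ci.npy",camera_info("wrist"),allow_pickle=True)
im=camera("side"); cv2.imwrite("pics/s7.png",im[:,:,::-1])
im=camera("scene"); cv2.imwrite("pics/c7.png",im[:,:,::-1])
E
```

```text
t: 17.35
tool_pos: [0.4825, -0.144, 0.1651]
orientation: [[0.0, 0.32, 0.947], [0.0, 0.947, -0.32], [-1.0, 0.0, 0.0]]
ft_force: [-0.4, 0.4, -0.2]
grip_width: 0.008
t: 17.85
tool_pos: [0.4852, -0.1444, 0.2984]
orientation: [[0.01, 0.32, 0.947], [-0.004, 0.947, -0.32], [-1.0, -0.001, 0.011]]
ft_force: [0.3, -0.3, 1.3]
grip_width: 0.005
t: 18.15
tool_pos: [0.5023, -0.0839, 0.3125]
orientation: [[0.0, 0.317, 0.949], [0.002, 0.949, -0.317], [-1.0, 0.002, -0.0]]
ft_force: [0.1, -0.3, 0.0]
grip_width: 0.009
```

View pics/w7b.png

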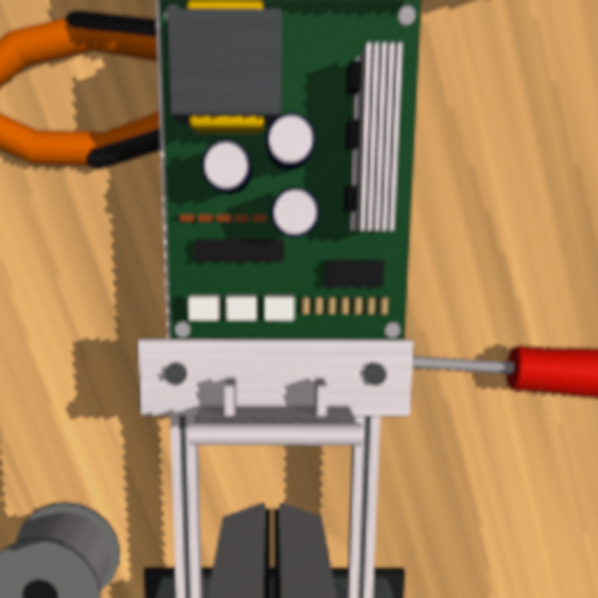

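View pics/s7.png

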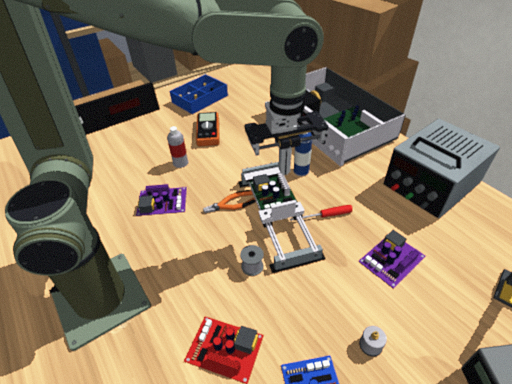

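View pics/c7.png

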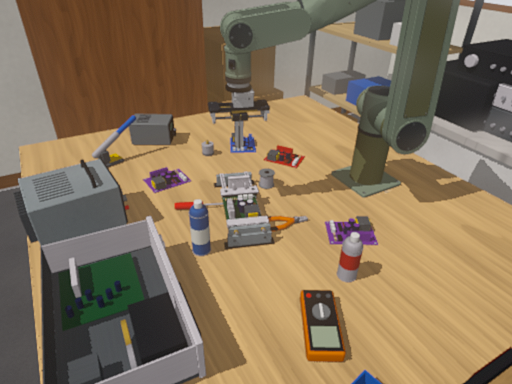

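```bash
python3 - <<'E'
from h import *
ci=np.load("w7ci.npy",allow_pickle=True).item()
P=lambda x,y,z:onz(ci,140+x/2.3-.28,y/2.3-.28,z)[:2]
ang=lambda d:np.degrees(np.arctan2(d[0],d[1]))
a,b,c=P(182,330,.0474),P(393,330,.0474),P(407,15,.0474)
print("holes x-dir",ang(b-a)-90,"holes y-dir",ang(c-b),np.linalg.norm(b-a),np.linalg.norm(c-b))
print("right board edge",ang(P(421,5,.0474)-P(406,335,.0474)),"left",ang(P(158,5,.0474)-P(168,335,.0474)))
print("rails",ang(P(182.5,425,.045)-P(188,590,.045)),ang(P(372,425,.045)-P(368,590,.045)))
print("jaw lip edge",ang(P(411,341,.061)-P(140,341,.061))-90, "prior rails 18.64")
E
```

```text
holes x-dir 18.507603958908703 holes y-dir 18.584754365677284 0.09823285696185308 0.1316322112274317
right board edge 18.37117054580216 left 18.921567041182783
rails 18.51183493643815 17.810460215342793
jaw lip edge 18.50552152343613 prior rails 18.64
```

The board is square to about 0.2°. The arm is clear and the bystanders haven't moved, so I'm handing in.

```bash
python3 - <<'E'
from station import order,readout
o=readout.get_obs();print(o['t'],o['ft_force'])
print(order.hand_in())
E
```

```text
18.3 [ 0.27402073 -0.79107587  0.90405531]
the job is handed in; nothing more can be done
None
```

I slid the jaw about 43 mm with the shut fingertips on the push plate until the board met the far jaw. I then raised the push to about 16.4 N, backed the arm off, and handed in at 18.3 s.

**Clamp force:** Taking off roughly 9 N of drag leaves an estimated 7–8 N of squeeze. I could not measure the squeeze after letting go. Pushing again to about 13 N followed the same force and position curve without the jaw slipping, so it appears to have stayed put.

**Squareness:** In the last wrist picture the board's holes lie at 18.5–18.6° and the jaw at 18.5°; I had measured the rails at 18.6° before pushing, so the board is square to about 0.2°. Two readings in that picture were noisier: one rail read 17.8°, and the board's two side edges read 18.4° and 18.9°.

**Surroundings:** The last scene and side pictures show the bystanders where they were, judged by eye. The arm is clear of everything, and the force reading is at zero within noise.

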